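# Put the garage spares back in their own trays

## Task

The light bulb, the torch, the screwdriver and the fuse carrier lying in the open bays have been put back in each other's trays. Using the empty spare tray as a parking place, move each to the tray whose back compartment holds its own kind of stock (bulb with the bulb, torch with the batteries, screwdriver with the screwdrivers, fuse carrier with the fuse carriers), lying lengthways in the middle of the open bay, and let go. Set each one down rather than dropping it, and do not shift or knock over the little glass jar.

Things in the scene. Friction and masses are not known exactly. Their poses are not given: they have to be found in the camera images.
- bulb: Loose bayonet bulb, 86 mm long, 50 g: cream-white globe 46 mm wide, metal cap 22 mm. Rests on globe and cap (globe end 16 deg up), top 49 mm up, does not roll. Origin: underside below mid-length; x along it, globe at +x; z up. Grip across y on the flat-sided 46 mm band (x -2 to 14 mm), middle 24 mm up. Starts in a wrong tray's bay.
- torch: Loose chrome torch, 114 mm long, 140 g: round body 27 mm wide (x -42 to 20 mm), eight-sided head (+x) and tail 34 mm wide, flat underneath, does not roll. Origin: underside at mid-length; x along it, lens at +x; z up. Axis 17 mm up. Grip across y on the body near x = -5 mm. Starts in a wrong tray's bay.
- screwdriver: Loose screwdriver, 116 mm, 70 g: black rubber eight-sided grip 28 mm wide (x -58 to 8 mm), 6 mm steel blade to x = 58 mm, does not roll. Origin: below mid-length, level with the grip's underside; x along it, tip at +x; z up. Axis 14 mm up. Grip across y on the rubber near x = -20 mm. Starts in a wrong tray's bay.
- fuse_carrier: Loose green ceramic fuse carrier, 90 g, standing on two brass contacts: body 58 x 26 mm, 8 to 24 mm above its underside, ribbed ridge 38 x 16 mm on top up to 36 mm. Origin: underside at its centre; x along it, z up. Grip across y on the 26 mm wide body. Starts in a wrong tray's bay.
- bulb_tray: White tray, fixed, like the other four: 207 x 96 mm, floor 3 mm thick. Origin: underside, below the centre of the open bay; x along the tray to its stock compartment, z up. Bay 140 x 90 mm (x -70 to 70), lip tops 8 mm above the bench. Compartment (x 76 to 131, walls 24 mm high) holds one bayonet bulb lying across it (fixed, 50 mm high): the bulb belongs in this tray's bay.
- torch_tray: White tray, fixed, like the other four: 207 x 96 mm, floor 3 mm thick. Origin: underside, below the centre of the open bay; x along the tray to its stock compartment, z up. Bay 140 x 90 mm (x -70 to 70), lip tops 8 mm above the bench. Compartment (x 76 to 131, walls 24 mm high) holds two dark batteries with copper ends (fixed, 29 mm high): the torch belongs in this tray's bay.
- driver_tray: White tray, fixed, like the other four: 207 x 96 mm, floor 3 mm thick. Origin: underside, below the centre of the open bay; x along the tray to its stock compartment, z up. Bay 140 x 90 mm (x -70 to 70), lip tops 8 mm above the bench. Compartment (x 76 to 131, walls 24 mm high) holds two short black screwdrivers (fixed, 28 mm high): the screwdriver belongs in this tray's bay.
- fuse_tray: White tray, fixed, like the other four: 207 x 96 mm, floor 3 mm thick. Origin: underside, below the centre of the open bay; x along the tray to its stock compartment, z up. Bay 140 x 90 mm (x -70 to 70), lip tops 8 mm above the bench. Compartment (x 76 to 131, walls 24 mm high) holds two green fuse carriers (fixed, 39 mm high): the fuse carrier belongs in this tray's bay.
- spare_tray: White tray, fixed, like the other four: 207 x 96 mm, floor 3 mm thick. Origin: underside, below the centre of the open bay; x along the tray to its stock compartment, z up. Bay 140 x 90 mm (x -70 to 70), lip tops 8 mm above the bench. Compartment (x 76 to 131, walls 24 mm high) is empty, and so is its bay: the spare tray, the parking place.
- jar: Little glass jar with a steel lid and brass screws in it, 28 mm across, 43 mm high, standing loose between two trays. Origin: centre of its underside. To be left alone.

How it is judged:
At the end, for the whole second after the job is handed in: Each of the four lies flat (within 0.2 rad) on its own tray's bay floor, origin within 15 mm of the bay's centre along and across the tray, lengthways within 0.3 rad (either way round), released and at rest; the jar stands within 20 mm of where it was (x of bulb in the frame of bulb_tray between -0.015 and 0.015 m and y of bulb in the frame of bulb_tray between -0.015 and 0.015 m and z of bulb in the frame of bulb_tray below 0.008 m and angle between each of bulb, torch, screwdriver, fuse_carrier's own z axis and vertical below 0.2 rad and angle between the x axis of bulb and the x axis of bulb_tray, either way round below 0.3 rad and linear speed of each of bulb, torch, screwdriver, fuse_carrier below 0.02 m/s and contact force between each of bulb, torch, screwdriver, fuse_carrier and the fingers below 0.05 N and x of torch in the frame of torch_tray between -0.015 and 0.015 m and y of torch in the frame of torch_tray between -0.015 and 0.015 m and z of torch in the frame of torch_tray below 0.008 m and angle between the x axis of torch and the x axis of torch_tray, either way round below 0.3 rad and x of screwdriver in the frame of driver_tray between -0.015 and 0.015 m and y of screwdriver in the frame of driver_tray between -0.015 and 0.015 m and z of screwdriver in the frame of driver_tray below 0.008 m and angle between the x axis of screwdriver and the x axis of driver_tray, either way round below 0.3 rad and x of fuse_carrier in the frame of fuse_tray between -0.015 and 0.015 m and y of fuse_carrier in the frame of fuse_tray between -0.015 and 0.015 m and z of fuse_carrier in the frame of fuse_tray below 0.008 m and angle between the x axis of fuse_carrier and the x axis of fuse_tray, either way round below 0.3 rad and distance of jar from where it was at the start of the episode below 0.02 m and angle between jar's own z axis and vertical below 0.3 rad); the robot touches nothing.
It fails at once if one of the four things was dropped: let go with its underside more than 50 mm above the bench ((height (world z) of bulb above 0.05 m and contact force between bulb and the fingers below 0.01 N) or (height (world z) of torch above 0.05 m and contact force between torch and the fingers below 0.01 N) or (height (world z) of screwdriver above 0.05 m and contact force between screwdriver and the fingers below 0.01 N) or (height (world z) of fuse_carrier above 0.05 m and contact force between fuse_carrier and the fingers below 0.01 N)).
It fails at once if the glass jar was shifted by more than 20 mm or knocked over (distance of jar from where it was at the start of the episode above 0.02 m or angle between jar's own z axis and vertical above 0.3 rad).
It also fails if it takes over 128 s, if anything falls off the work surface, if the arm or the gripper's body presses on something with over 40 N, if the wrist force passes 120 N, or if a joint passes its speed limit or range.

## Robot

A 7-joint arm with a two-finger parallel gripper is mounted at the origin on the work surface. World frame = base frame: x ahead of the robot, y to its left, z up, the work surface at z = 0. Lengths are in m, angles in rad, forces in N, time in s.
With the tool pointing down it reaches from about 0.425 to 0.875 m from the base axis. Payload 8.4 kg.
Tool frame: the origin (TCP) lies midway between the tips of the shut fingers; the grasp point (between the pads) lies 19 mm behind it; x points along the fingers, y is the direction in which the jaws open and shut, and the axes are right-handed (so a half turn about x gives the same grasp; the last joint's range is limited). The gripper opens to 87 mm and grips with 3 to 60 N. Pads are 19 mm wide; open, the fingers measure 117 mm over their backs; the gripper's body (75 mm by 190 mm) begins 51 mm behind the grasp point.
Start: joints at [-1.218, 0.333, 0.04, 1.465, -0.013, 1.343, -0.059], TCP at [0.284, 0.585, 0.223] pointing down, gripper open.
Joint ranges: [-2.58, 2.58], [-0.38, 2.09], [-1.3, 1.39], [0.25, 2.4], [-1.5, 4.64], [0.08, 2.09], [-2.65, 2.65]. Speed limits (rad/s): [2.22, 2.22, 2.79, 2.79, 3.14, 3.14, 3.14].

## Interface

Orientations are given as a unit quaternion [x, y, z, w].
In Python, from rig import bot, eyes gives the robot as it stands. The module is installed in compiled form; this text tells all that it offers.
- The arm moves only by the shell command python3 -m pendant 'ROWS'. ROWS is a JSON object of lists of equal length, an entry for each row: "gripper": the gripper command: -1 is fully open, 1 is shut, values between are in proportion; "delta_pos": the shift along the world's x, y, z in cm, a list of three; "delta_rot": the turn, a rotation vector about the world's x, y, z in rad, a list of three. In form: {"gripper": [gripper, ...], "delta_pos": [[tx, ty, tz], ...], "delta_rot": [[wx, wy, wz], ...]}. A call has 1 to 20 rows; each row shifts and turns the commanded pose from where the row before left it; what a row does not reach is not made up. A row lasts 1/12 s, in which the tool goes at most 41.7 mm and 7.16 degrees, less where a joint would pass 70% of its speed; a pose out of reach is approached as far as the arm can. A call with a gripper value outside its range is refused whole. The fingers move at their own pace and stop on an object; the grip force is fixed at half the most. Time passes only in rows, so rows that do not move let the fingers close. It gives the time, the measured TCP pose, the force and the opening at its end, in the units of the state.
- bot.state(): the state, without advancing time (a new reading comes with each control period).
- eyes.camera(name): name is "scene" or "side" or "wrist"; returns the picture (480x640x3 uint8, blue, green, red); there is no depth.
- eyes.get_calibration(name): a dict with "fx", "fy", "cx", "cy" (pixels), "world_from_camera" (4x4, takes a point from camera to world coordinates); the wrist camera has in their place "tool_from_camera" (4x4, takes a point from camera to tool coordinates, whose origin is the TCP and whose axes are the tool frame's). Camera axes: x right, y up, looking along -z (the intrinsics and any distortion apply to the point x, -y, -z); pixel columns grow to the right and rows downward; lengths in m; the calibration is good to about 2 mm. The wrist camera is an equidistant fisheye: a pixel r from the principal point sees the ray r / f radians off the axis. A picture is of the moment at which its call begins: read the wrist's pose just before it. get_calibration takes no time and is no camera call.
- bot.sign_off(): hands the job in, once; it reports no verdict.
The state is a dict: "clock": time; "q": joint angles; "qvel": joint speeds; "joint_torque": joint torques, N m; "eef_pos": TCP position; "tool_rot": TCP orientation; "ft_force": force on the tool from outside, world axes, zero at the start; "wrist_torque": the same for the moment, N m; "width": finger opening in m.
Only numpy, scipy, OpenCV 4.12 (cv2) and the standard library are available. Lean on these libraries where they do the work, as an engineer would, in place of code of your own. Each camera call takes 0.05 s, during which the arm holds its last target.

## Working session

There is one attempt and no reset: what is moved stays moved. The work goes in short steps, Python scripts to look and compute and a shell command to move; the robot and the scene stay as the last step left them, time stands still between calls to the robot, and variables do not carry over. Pictures are saved under pics/ and viewed, and the job is handed in when it is done.

```bash
mkdir -p pics; ls
python3 - <<'E'
from rig import bot, eyes
import cv2, numpy as np
s=bot.state(); print({k:np.round(v,3).tolist() for k,v in s.items()})
for n in ["scene","side","wrist"]:
    im=eyes.camera(n); cv2.imwrite(f"pics/{n}0.png",im)
    c=eyes.get_calibration(n); print(n,{k:np.round(v,4).tolist() for k,v in c.items()})
E
```

```text
pics
{'clock': 0.0, 'q': [-1.218, 0.334, 0.04, 1.466, -0.013, 1.343, -0.059], 'qvel': [0.0, 0.001, -0.001, 0.0, -0.001, 0.001, -0.002], 'joint_torque': [0.0, -65.638, 1.336, -40.38, -0.06, 0.045, 0.0], 'eef_pos': [0.284, 0.584, 0.222], 'tool_rot': [0.158, 0.689, -0.159, 0.689], 'ft_force': [-0.262, 0.23, -0.309], 'wrist_torque': [-0.018, 0.017, -0.001], 'width': 0.087}
scene {'fx': 478.5936, 'fy': 478.5936, 'cx': 312.9345, 'cy': 232.3943, 'world_from_camera': [[0.0008, -0.6043, 0.7968, 1.4293], [0.9999, -0.0121, -0.0101, -0.0144], [0.0157, 0.7967, 0.6042, 0.7222], [0.0, 0.0, 0.0, 1.0]]}
side {'fx': 474.244, 'fy': 474.244, 'cx': 321.9136, 'cy': 235.7978, 'world_from_camera': [[-0.834, 0.3416, -0.4333, 0.1435], [-0.5516, -0.5305, 0.6436, 0.5511], [-0.01, 0.7758, 0.6309, 0.6013], [0.0, 0.0, 0.0, 1.0]]}
wrist {'fx': 371.6483, 'fy': 371.6483, 'cx': 311.8307, 'cy': 239.5967, 'tool_from_camera': [[-0.0001, 0.262, -0.9651, -0.162], [1.0, -0.0005, -0.0003, 0.0007], [-0.0006, -0.9651, -0.262, -0.0727], [0.0, 0.0, 0.0, 1.0]]}
```

View pics/scene0.png

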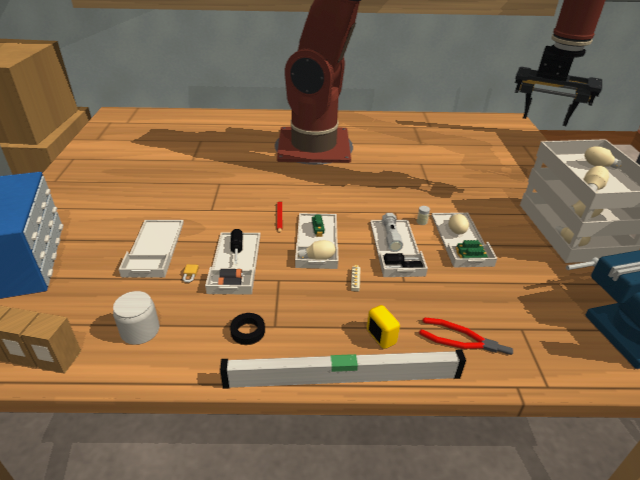

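View pics/side0.png

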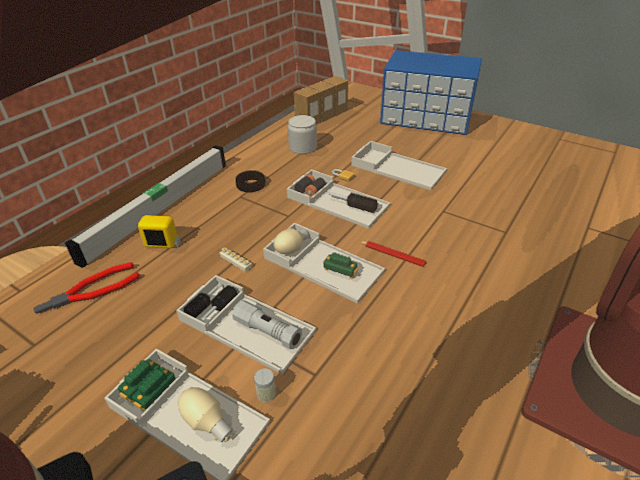

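View pics/wrist0.png

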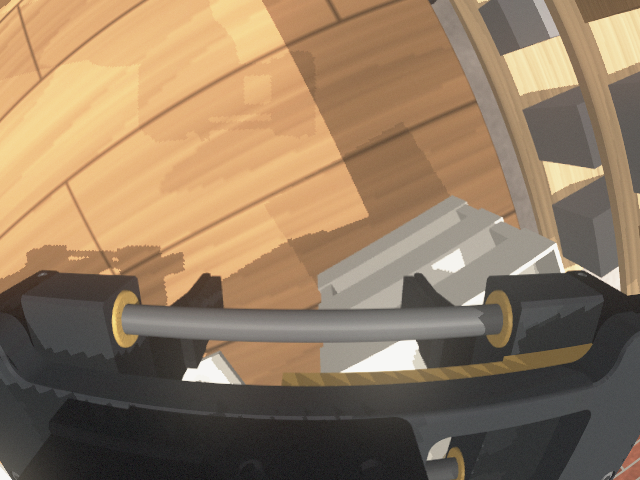

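Tray order from −y: spare, torch tray (holding the screwdriver), bulb tray (fuse carrier), driver tray (torch), fuse tray (bulb). The jar stands between the last two. I need close-ups to measure from.

Run:
```python
import cv2, numpy as np
im=cv2.imread("pics/scene0.png")
def crop(im,x,y,w,h,k,fn):
    c=cv2.resize(im[y:y+h,x:x+w],None,fx=k,fy=k,interpolation=cv2.INTER_CUBIC)
    for i in range(x-x%10+10,x+w,10):
        cv2.putText(c,str(i),((i-x)*k,8),0,0.3,(0,0,255),1); cv2.line(c,((i-x)*k,10),((i-x)*k,14),(0,0,255),1)
    for j in range(y-y%10+10,y+h,10):
        cv2.putText(c,str(j),(0,(j-y)*k),0,0.3,(0,0,255),1); cv2.line(c,(20,(j-y)*k),(24,(j-y)*k),(0,0,255),1)
    cv2.imwrite(fn,c)
crop(im,115,205,195,95,4,"pics/sc_a.png")
crop(im,310,200,195,85,4,"pics/sc_b.png")
s=cv2.imread("pics/side0.png")
crop(s,95,270,220,205,3,"pics/sd_a.png")
crop(s,250,135,210,170,3,"pics/sd_b.png")
```

```text
(no output)
```

View pics/sc_a.png

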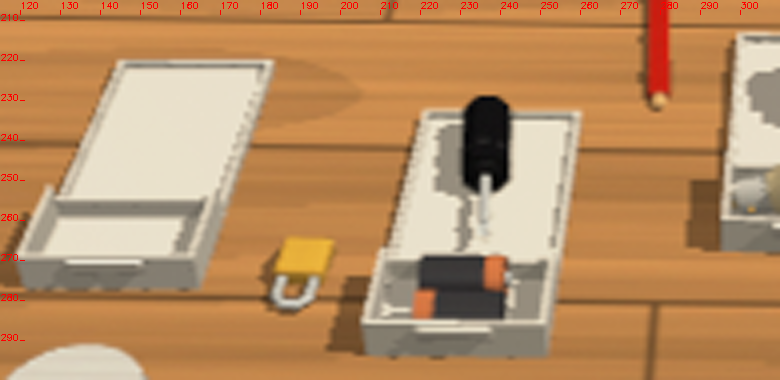

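View pics/sc_b.png

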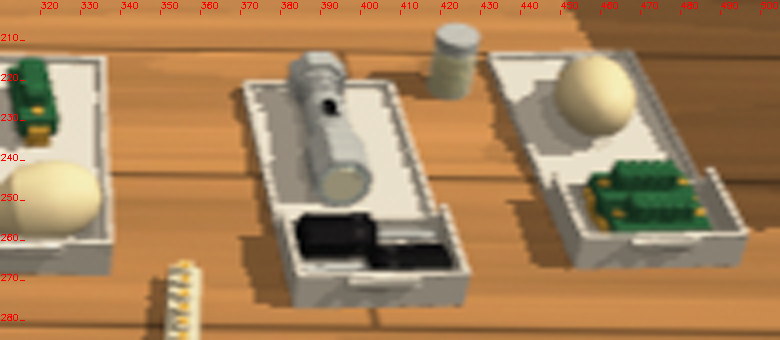

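View pics/sd_a.png

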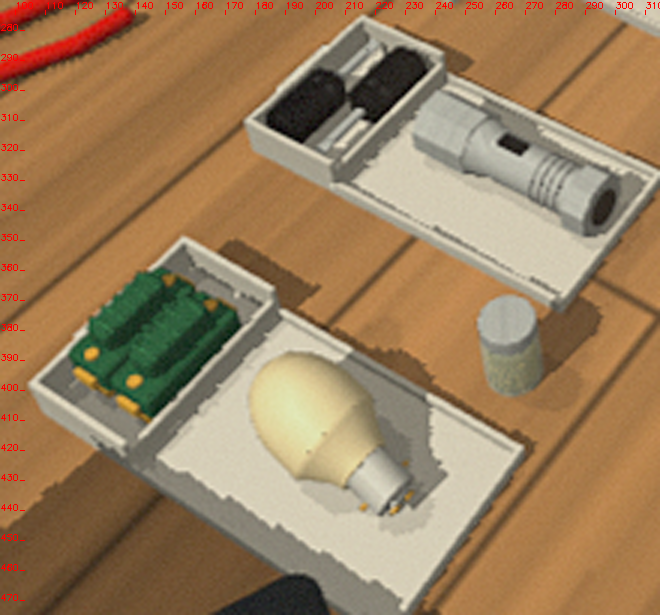

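View pics/sd_b.png

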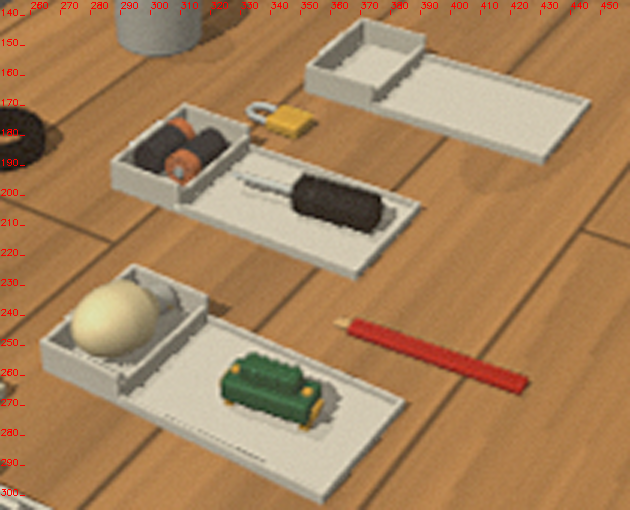

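```bash
cat > h.py <<'E'
import numpy as np
from rig import bot, eyes
from scipy.spatial.transform import Rotation as R
C={n:eyes.get_calibration(n) for n in("scene","side","wrist")}
def ray(n,u,v,st=None):
    c=C[n]; x=(u-c["cx"])/c["fx"]; y=(v-c["cy"])/c["fy"]
    if n=="wrist":
        r=np.hypot(x,y); k=np.sin(r)/max(r,1e-9); d=np.array([x*k,-y*k,-np.cos(r)])
        st=st or bot.state(); T=np.eye(4); T[:3,:3]=R.from_quat(st["tool_rot"]).as_matrix(); T[:3,3]=st["eef_pos"]
        M=T@np.array(c["tool_from_camera"])
    else:
        d=np.array([x,-y,-1.]); M=np.array(c["world_from_camera"])
    return M[:3,3],M[:3,:3]@d
def cast(n,u,v,z,st=None):
    o,d=ray(n,u,v,st); return o+d*(z-o[2])/d[2]
def kabsch(m,w):
    m=np.array(m);w=np.array(w);mc=m.mean(0);wc=w.mean(0);H=(m-mc).T@(w-wc)
    a=np.arctan2(H[0,1]-H[1,0],H[0,0]+H[1,1]); Q=np.array([[np.cos(a),-np.sin(a)],[np.sin(a),np.cos(a)]])
    t=wc-Q@mc; return t,a,np.abs((m@Q.T+t)-w).max()
E
python3 - <<'E'
from h import *
sc=dict(spare=[(144.5,220.25),(183.25,220.25),(119.5,269.5),(164.25,269.5)],
torch=[(220.75,233),(260.25,233.25),(205.5,285.5),(252,285.5)],
bulb=[(299.25,213.75),(336.5,214.25),(295.5,259.5),(338,260)],
driver=[(371,220.5),(408.25,220.5),(382.5,268.75),(427,268)],
fuse=[(432,213.25),(468.5,213),(453.25,258.75),(496.75,257.75)])
sd=dict(spare=[(446.7,168.7),(431,188.7),(370.7,141.7),(352,157.7)],
torch=[(390,203.7),(369,227.3),(311,169.7),(287.3,187.7)],
bulb=[(385,269),(357.3,302),(294.7,223),(264,248.3)],
driver=[(315.7,329.3),(281.7,371.7),(216.7,275.7),(177.3,310.7)],
fuse=[(269.7,419),(231,474),(156.7,349.3),(105,398.3)])
M=[(-.073,-.048),(-.073,.048),(.134,-.048),(.134,.048)];Z=[.008,.008,.024,.024]
for k in sc:
    for n,P in(("scene",sc),("side",sd)):
        W=[cast(n,*p,z)[:2] for p,z in zip(P[k],Z)]
        t,a,e=kabsch(M,W); print(k,n,(t*1000).round(1),round(a,3),'res mm',round(e*1000,1))
E
```

```text
spare scene [ 516.2 -378. ] 0.026 res mm 1.3
spare side [ 511.1 -376.2] 0.016 res mm 2.3
torch scene [ 564.7 -180. ] 0.006 res mm 2.8
torch side [ 561.2 -178.9] -0.02 res mm 3.4
bulb scene [478.5   8.8] -0.019 res mm 3.3
bulb side [475.3   9.7] -0.034 res mm 1.3
driver scene [504.  196.3] 0.028 res mm 2.8
driver side [499.5 197.6] 0.034 res mm 1.6
fuse scene [467.  361.2] 0.036 res mm 3.3
fuse side [464.1 357.4] 0.077 res mm 6.7
```

Run:
```python
from h import *
import cv2
f=lambda l,n,u,v,z:print(l,n,(cast(n,u,v,z)[:2]*1000).round(1))
f('drv tip','scene',236.5,263.75,.017);f('drv tip','side',329,193.7,.017)
f('drv end','scene',236.75,229.25,.031);f('drv end','side',375,205,.017)
f('torch lens','scene',396.75,246.5,.020);f('torch lens','side',238,308,.02)
f('torch tail','scene',389.5,213,.037);f('torch tail','side',296,340,.02)
f('globe','scene',459,223.75,.029);f('globe','side',194.3,405,.029);f('cap','side',225,438.3,.014)
for n,box in(("scene",(305,205,335,240)),("side",(315,245,365,285))):
    im=cv2.imread(f"pics/{n}0.png").astype(int);x0,y0,x1,y1=box
    s=im[y0:y1,x0:x1]; m=(s[...,1]>s[...,2]+12)&(s[...,1]>s[...,0]+5)
    ys,xs=np.nonzero(m); r=cv2.minAreaRect(np.c_[xs+x0,ys+y0].astype(np.float32)); print(n,len(xs),r)
    f('fuse',n,xs.mean()+x0,ys.mean()+y0,.024)
j=cast('scene',(423+0),(210.5),.046); print('jar',j, cast('side',265,378,.043))
```

```text
drv tip scene [ 618.8 -173.6]
drv tip side [ 612.4 -175.3]
drv end scene [ 509.  -185.8]
drv end side [ 507.3 -192.1]
torch lens scene [554.2 194.2]
torch lens side [554.9 189.2]
torch tail scene [441.2 189.7]
torch tail side [436.6 190.4]
globe scene [472.5 359. ]
globe side [482.4 357.6]
cap side [423.6 364.9]
scene 163 ((317.69232177734375, 223.4615478515625), (18.8271484375, 10.198039054870605), 78.69007110595703)
fuse scene [468.9   8.9]
side 451 ((340.0500183105469, 263.3500061035156), (31.939001083374023, 17.076295852661133), 18.434947967529297)
fuse side [469.2  11.9]
jar [0.44134122 0.27272853 0.046     ] [0.42252995 0.28023274 0.043     ]
```

Run:
```python
from h import *
s=bot.state(); print(R.from_quat(s["tool_rot"]).as_matrix().round(3), np.array(s['eef_pos']).round(4), s['clock'])
```

```text
[[-0.     0.437  0.9  ]
 [-0.001  0.9   -0.437]
 [-1.    -0.001  0.   ]] [0.2836 0.5845 0.2219] 0.15
```

```bash
python3 -m pendant '{"gripper":[-0.5,-0.5,-0.5,-0.5,-0.5,-0.5,-0.5,-0.5,-0.5,-0.5,-0.5,-0.5],"delta_pos":[[1.8,-2.2,-0.6],[1.8,-2.2,-0.6],[1.8,-2.2,-0.6],[1.8,-2.2,-0.6],[1.8,-2.2,-0.6],[1.8,-2.2,-0.6],[1.8,-2.2,-0.6],[1.8,-2.2,-0.6],[1.8,-2.2,-0.6],[1.8,-2.2,-0.6],[0.4,-0.5,0],[0,0,0]],"delta_rot":[[0,0,0.032],[0,0,0.032],[0,0,0.032],[0,0,0.032],[0,0,0.032],[0,0,0.032],[0,0,0.032],[0,0,0.032],[0,0,0.032],[0,0,0.032],[0,0,0],[0,0,0]]}'
cat >> h.py <<'E'
import cv2
def shot(fn,n="wrist"):
    s=bot.state(); im=eyes.camera(n); cv2.imwrite("pics/"+fn+".png",im)
    M=R.from_quat(s["tool_rot"]).as_matrix()
    print("pos",(np.array(s["eef_pos"])*1000).round(1),"yaw",np.arctan2(M[1,2],M[0,2]).round(3),"w",round(s["width"]*1000,1),"t",s["clock"])
    np.save("pics/"+fn+"_st.npy",np.r_[s["eef_pos"],s["tool_rot"]])
    return im,s
def load(fn):
    a=np.load("pics/"+fn+"_st.npy"); return dict(eef_pos=a[:3],tool_rot=a[3:])
E
python3 -c "
from h import *
shot('w1')"
```

```text
clock: 1.15
eef_pos: [0.4694, 0.3569, 0.162]
tool_rot: [0.048, 0.705, -0.049, 0.705]
ft_force: [-0.0, 0.4, 0.1]
width: 0.0652
pos [469.4 356.9 162. ] yaw -0.137 w 65.2 t 1.15
```

View pics/w1.png

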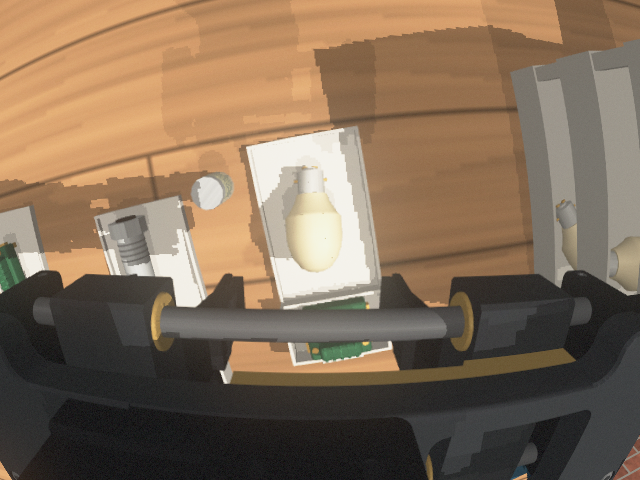

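Run:
```python
from h import *
s=load('w1'); f=lambda l,u,v,z:print(l,(cast('wrist',u,v,z,s)[:2]*1000).round(1))
f('globe end',316,271,.032);f('globe L',287,232,.027);f('globe R',342,232,.027);f('cap end',310,166,.014)
f('tray c1',246,146,.008);f('tray c2',357,127,.008);f('jar lid',208,191,.043)
a,t=.05,np.array([465.5,359.5])
Q=np.array([[np.cos(a),-np.sin(a)],[np.sin(a),np.cos(a)]]);print([t+Q@p for p in([-73,-48],[-73,48])])
```

```text
globe end [503.9 356.6]
globe L [468.6 337.2]
globe R [474.7 382.2]
cap end [418.3 363.3]
tray c1 [393.6 311.7]
tray c2 [390.7 406.9]
jar lid [423.5 282.2]
[array([394.99023112, 307.91150814]), array([390.19223087, 403.79153314])]
```

```bash
python3 -m pendant '{"gripper":[-0.5,-0.5,-0.5,-0.5,-0.5,-0.5,-0.5,-0.5,1,1,1,1,1,1,1],"delta_pos":[[-0.2,0.3,-2.5],[0,0,-2.5],[0,0,-2.5],[0,0,-2.5],[0,0,-2.0],[0,0,-1.8],[0,0,-1.5],[0,0,0],[0,0,0],[0,0,0],[0,0,0],[0,0,0],[0,0,0],[0,0,0],[0,0,0]],"delta_rot":[[0,0,0.06],[0,0,0],[0,0,0],[0,0,0],[0,0,0],[0,0,0],[0,0,0],[0,0,0],[0,0,0],[0,0,0],[0,0,0],[0,0,0],[0,0,0],[0,0,0],[0,0,0]]}'
```

```text
clock: 2.45
eef_pos: [0.4664, 0.3635, 0.0105]
tool_rot: [0.026, 0.706, -0.025, 0.707]
ft_force: [-0.2, 0.5, 5.6]
width: 0.0457
```

```bash
python3 -m pendant '{"gripper":[1,1,1,1,1,1,1,1,1,1,1,1,1,1,1,1,1,1,1,1],"delta_pos":[[0,0,1.5],[0,0,3],[0,0,3],[0,0,3],[0.1,-1.5,0],[0.2,-3,0],[0.3,-3.7,0],[0.3,-3.7,0],[0.3,-3.7,0],[0.3,-3.7,0],[0.3,-3.7,0],[0.3,-3.7,0],[0.3,-3.7,0],[0.3,-3.7,0],[0.3,-3.7,0],[0.3,-3.7,0],[0.3,-3.7,0],[0.3,-3.7,0],[0.3,-3.7,0],[0.3,-3.7,0]],"delta_rot":[[0,0,0],[0,0,0],[0,0,0],[0,0,0],[0,0,0],[0,0,0],[0,0,0.01],[0,0,0.01],[0,0,0.01],[0,0,0.01],[0,0,0.01],[0,0,0.01],[0,0,0.01],[0,0,0.01],[0,0,0.01],[0,0,0],[0,0,0],[0,0,0],[0,0,0],[0,0,0]]}'
python3 -c "
from h import *
shot('s1','scene')"
```

```text
clock: 4.12
eef_pos: [0.5102, -0.2021, 0.1144]
tool_rot: [-0.006, 0.707, 0.006, 0.707]
ft_force: [0.8, -0.4, -0.7]
width: 0.0461
pos [ 510.2 -202.1  114.4] yaw 0.018 w 46.1 t 4.1167
```

View pics/s1.png

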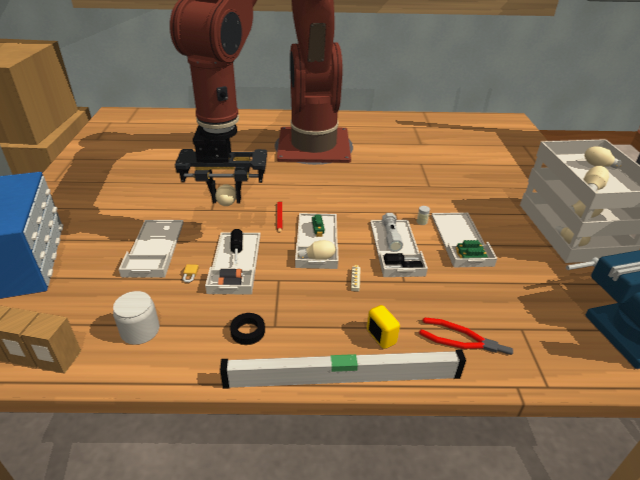

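```bash
python3 -m pendant '{"gripper":[1,1,1,1,1,1,1,1,1,1,1,1,1],"delta_pos":[[0.2,-3.5,0],[0.2,-3.5,0],[0.2,-3.5,0],[0.2,-3.5,0],[0.2,-2.5,0],[0,-1,0],[0,0,-3],[0,0,-3],[0,0,-2],[0,0,-1],[0,0,-0.8],[0,0,-0.5],[0,0,0]],"delta_rot":[[0,0,0],[0,0,0],[0,0,0],[0,0,0],[0,0,0],[0,0,0],[0,0,0],[0,0,0],[0,0,0],[0,0,0],[0,0,0],[0,0,0],[0,0,0]]}'
```

```text
clock: 5.25
eef_pos: [0.5211, -0.3751, 0.0116]
tool_rot: [-0.007, 0.707, 0.007, 0.707]
ft_force: [0.2, 0.5, -0.3]
width: 0.0463
```

```bash
python3 -m pendant '{"gripper":[1,1,-0.5,-0.5,-0.5,-0.5,-0.5,-0.5,-0.5,-0.5,-0.5,-0.5],"delta_pos":[[0,0,-0.1],[0,0,0],[0,0,0],[0,0,0],[0,0,0],[0,0,0],[0,0,1.5],[0,0,3],[0,0,3.5],[0,0,3.5],[0,0,3.5],[0,0,0]],"delta_rot":[[0,0,0],[0,0,0],[0,0,0],[0,0,0],[0,0,0],[0,0,0],[0,0,0],[0,0,0],[0,0,0],[0,0,0],[0,0,0],[0,0,0]]}'
python3 -c "
from h import *
shot('w2')"
```

```text
clock: 6.25
eef_pos: [0.5233, -0.3778, 0.1683]
tool_rot: [-0.008, 0.704, 0.004, 0.71]
ft_force: [-0.2, -0.3, 1.2]
width: 0.065
pos [ 523.3 -377.8  168.3] yaw 0.018 w 65.0 t 6.25
```

View pics/w2.png

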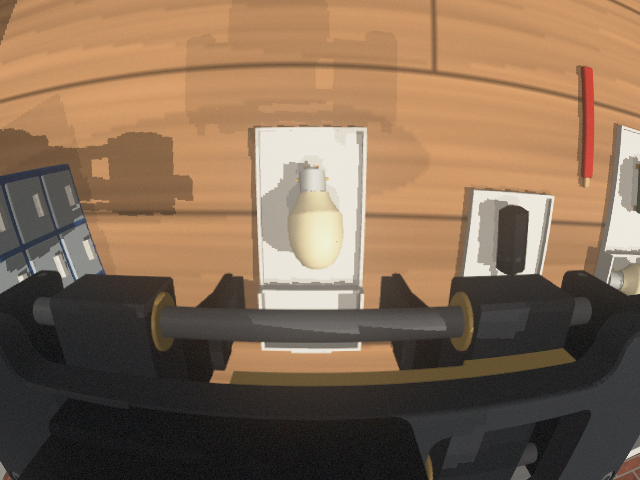

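```bash
python3 -m pendant '{"gripper":[-0.1,-0.1,-0.1,-0.1,-0.1,-0.1,-0.1,-0.1,-0.1,-0.1,-0.1,-0.1,-0.1,-0.1],"delta_pos":[[-0.4,2.5,0],[-0.5,3.5,0],[-0.5,3.5,0],[-0.5,3.5,0],[-0.5,3.5,0],[-0.5,3.5,0],[-0.5,3.5,0],[-0.5,3.5,0],[-0.5,3.5,0],[-0.5,3.5,0],[-0.5,3.0,0],[-0.4,1.3,0],[0,0,0],[0,0,0]],"delta_rot":[[0,0,0],[0,0,-0.02],[0,0,0],[0,0,0],[0,0,0],[0,0,0],[0,0,0],[0,0,0],[0,0,0],[0,0,0],[0,0,0],[0,0,0],[0,0,0],[0,0,0]]}'
python3 -c "
from h import *
shot('w3')"
```

```text
clock: 7.47
eef_pos: [0.4623, 0.0081, 0.16]
tool_rot: [-0.0, 0.707, -0.0, 0.707]
ft_force: [-0.3, -0.6, 0.7]
width: 0.0482
pos [462.3   8.1 160. ] yaw 0.0 w 48.2 t 7.4667
```

View pics/w3.png

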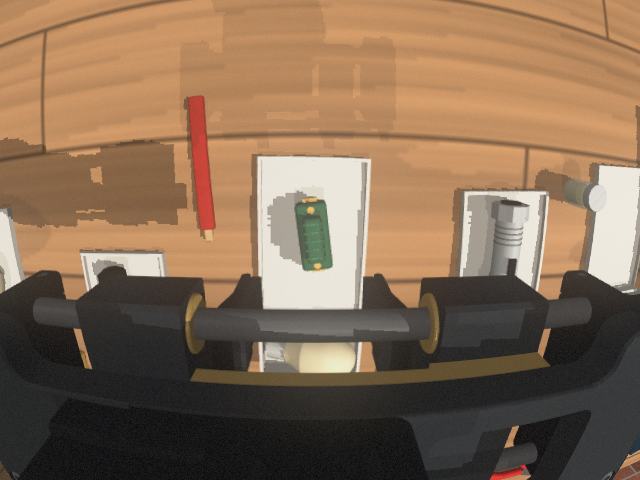

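Run:
```python
from h import *
def run(fn,L):
    s=load(fn)
    for l,u,v,z in L: print(l,(cast('wrist',u,v,z,s)[:2]*1000).round(1))
run('w3',[('a',295,202,.027),('b',323,198,.027),('c',332,268,.027),('d',304,272,.027),('bulbtray',257,157,.008),('bt2',371,159,.008),('jar',600,197,.043)])
run('w2',[('spare',256,127,.008),('spare',367,128,.008),('gl end',318,269,.032),('cap',311,167,.014)])
```

```text
a [438.8  -4.2]
b [435.5  18.2]
c [494.9  26.3]
d [498.5   2.7]
bulbtray [403.  -37.1]
bt2 [404.5  59.3]
jar [423.6 283.5]
spare [ 440.5 -426.9]
spare [ 439.6 -331.5]
gl end [ 559.2 -371.3]
cap [ 474.5 -378.9]
```

```bash
python3 -m pendant '{"gripper":[-0.1,-0.1,-0.1,-0.1,-0.1,-0.1,-0.1,-0.1,-0.1,1,1,1,1,1,1,1],"delta_pos":[[0.5,0.3,-2.5],[0,0,-2.5],[0,0,-2.5],[0,0,-2.5],[0,0,-2.0],[0,0,-1.8],[0,0,-1.2],[0,0,-0.4],[0,0,0],[0,0,0],[0,0,0],[0,0,0],[0,0,0],[0,0,0],[0,0,0],[0,0,0]],"delta_rot":[[0,0,0.06],[0,0,0.06],[0,0,0],[0,0,0],[0,0,0],[0,0,0],[0,0,0],[0,0,0],[0,0,0],[0,0,0],[0,0,0],[0,0,0],[0,0,0],[0,0,0],[0,0,0],[0,0,0]]}'
```

```text
clock: 8.85
eef_pos: [0.4683, 0.0108, 0.0071]
tool_rot: [-0.042, 0.706, 0.042, 0.706]
ft_force: [-1.8, -0.8, 6.0]
width: 0.0253
```

```bash
python3 -m pendant '{"gripper":[1,1,1,1,1,1,1,1,1,1,1,1,1,1,1,1],"delta_pos":[[0,0,1.5],[0,0,3],[0,0,3],[0,0,3],[0,1.5,0],[0,3.5,0],[0,3.5,0],[0,3.5,0],[0,3.5,0],[0,3.5,0],[0,3.5,0],[0,3.5,0],[0,3.5,0],[0,3.5,0],[0,2.0,0],[0,0,0]],"delta_rot":[[0,0,0],[0,0,0],[0,0,0],[0,0,0],[0,0,-0.02],[0,0,-0.02],[0,0,-0.02],[0,0,-0.02],[0,0,0],[0,0,0],[0,0,0],[0,0,0],[0,0,0],[0,0,0],[0,0,0],[0,0,0]]}'
python3 -c "
from h import *
shot('w4')"
```

```text
clock: 10.18
eef_pos: [0.4657, 0.3664, 0.111]
tool_rot: [-0.015, 0.707, 0.016, 0.707]
ft_force: [-0.4, -0.3, -0.6]
width: 0.0257
pos [465.7 366.4 111. ] yaw 0.045 w 25.7 t 10.1833
```

View pics/w4.png

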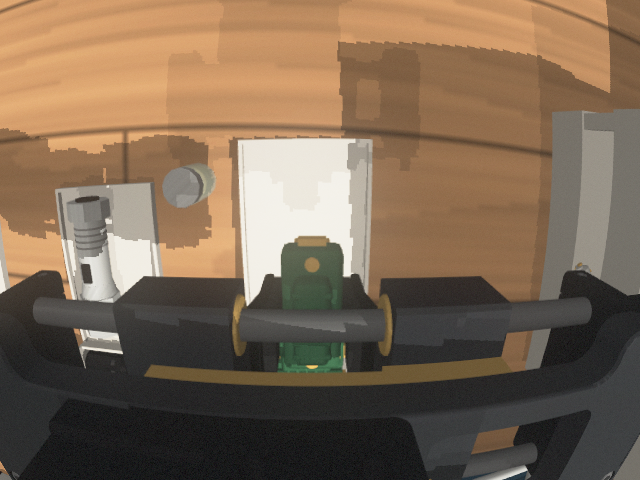

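Run:
```python
from h import *
s=load('w4')
for u,v in((238,140),(373,141)): print((cast('wrist',u,v,.008,s)[:2]*1000).round(1))
```

```text
[394.1 311.9]
[390.8 408. ]
```

```bash
python3 -m pendant '{"gripper":[1,1,1,1,1,1,1,1,1],"delta_pos":[[0,0,-2],[0,0,-3],[0,0,-2],[0,0,-1],[0,0,-1],[0,0,-0.8],[0,0,-0.3],[0,0,0],[0,0,0]],"delta_rot":[[0,0,0],[0,0,0],[0,0,0],[0,0,0],[0,0,0],[0,0,0],[0,0,0],[0,0,0],[0,0,0]]}'
```

```text
clock: 10.98
eef_pos: [0.4682, 0.361, 0.0113]
tool_rot: [-0.013, 0.707, 0.014, 0.707]
ft_force: [0.3, -0.9, -1.3]
width: 0.0257
```

```bash
python3 -m pendant '{"gripper":[1,1,1,-0.1,-0.1,-0.1,-0.1,-0.1,-0.1,-0.1,-0.1,-0.1],"delta_pos":[[-0.1,0.1,-0.3],[0,0,0],[0,0,0],[0,0,0],[0,0,0],[0,0,0],[0,0,1.5],[0,0,3],[0,0,3.5],[0,0,3.5],[0,0,3.5],[0,0,0]],"delta_rot":[[0,0,0],[0,0,0],[0,0,0],[0,0,0],[0,0,0],[0,0,0],[0,0,0],[0,0,0],[0,0,0],[0,0,0],[0,0,0],[0,0,0]]}'
python3 -c "
from h import *
shot('w5')"
```

```text
clock: 11.98
eef_pos: [0.4697, 0.3641, 0.1654]
tool_rot: [-0.011, 0.704, 0.016, 0.71]
ft_force: [1.2, 1.0, 0.9]
width: 0.048
pos [469.7 364.1 165.4] yaw 0.038 w 48.0 t 11.9833
```

View pics/w5.png

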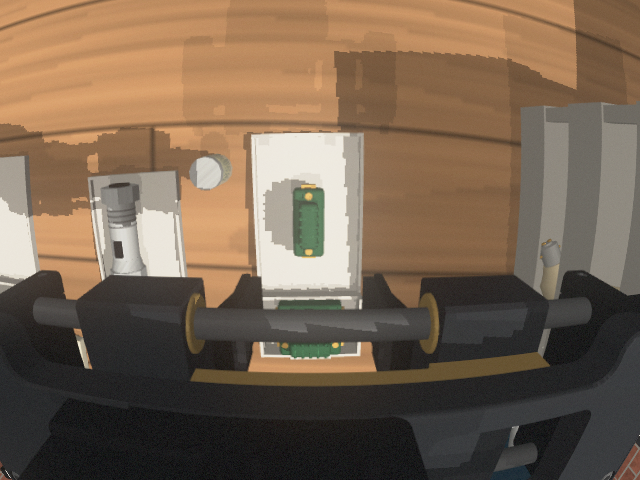

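```bash
python3 -m pendant '{"gripper":[-0.5,-0.5,-0.5,-0.5,-0.5,-0.5,-0.5,-0.5,-0.5,-0.5,-0.5,-0.5,-0.5,-0.5,-0.5,-0.5,-0.5,-0.5,-0.5,-0.5],"delta_pos":[[0,-1.5,0],[0,-3.5,0],[0,-4,0],[0.3,-4,0],[0.3,-4,0],[0.3,-4,0],[0.3,-4,0],[0.3,-4,0],[0.3,-4,0],[0.3,-4,0],[0.3,-4,0],[0.3,-4,0],[0.3,-4,0],[0.4,-4,0],[0.4,-4,0],[0.4,-4,0],[0.4,-4,0],[0.4,-4,0],[0.4,-3.5,0],[0.1,-1.2,0]],"delta_rot":[[0,0,0],[0,0,0],[0,0,0],[0,0,0],[0,0,0],[0,0,0],[0,0,0],[0,0,0],[0,0,0],[0,0,0],[0,0,0],[0,0,0],[0,0,0],[0,0,0],[0,0,0],[0,0,0],[0,0,0],[0,0,0],[0,0,0],[0,0,0]]}'
python3 -m pendant '{"gripper":[-0.5,-0.5],"delta_pos":[[0,0,0],[0,0,0]],"delta_rot":[[0,0,0],[0,0,0]]}'
python3 -c "
from h import *
shot('w6')"
```

```text
clock: 13.7
eef_pos: [0.5187, -0.3813, 0.156]
tool_rot: [-0.012, 0.708, 0.011, 0.706]
ft_force: [-0.7, 0.2, -0.7]
width: 0.0654
clock: 13.87
eef_pos: [0.5203, -0.3756, 0.156]
tool_rot: [-0.012, 0.708, 0.013, 0.706]
ft_force: [0.9, -0.0, 0.2]
width: 0.0653
pos [ 520.3 -375.6  156. ] yaw 0.036 w 65.3 t 13.8667
```

View pics/w6.png

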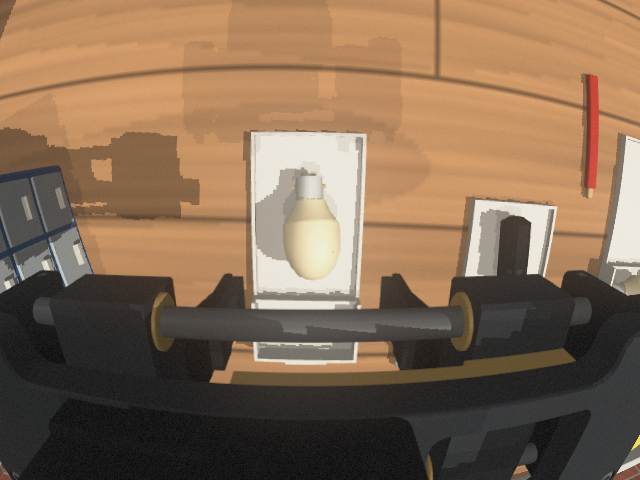

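Run:
```python
from h import *
def run(fn,L):
    s=load(fn)
    for l,u,v,z in L: print(l,(cast('wrist',u,v,z,s)[:2]*1000).round(1))
run('w6',[('globe end',314,280,.032),('L',283,240,.027),('R',341,240,.027),('cap',309,173,.014)])
run('w5',[('f',293,188,.027),('f',323,186,.027),('f',324,256,.027),('f',295,257,.027)])
```

```text
globe end [ 559.9 -371. ]
L [ 528.  -397.4]
R [ 526.3 -350.2]
cap [ 474.  -378.2]
f [437.3 349.8]
f [434.8 374.1]
f [494.3 377.6]
f [496.1 353. ]
```

```bash
python3 -m pendant '{"gripper":[-0.5,-0.5,-0.5,-0.5,-0.5,-0.5,-0.5,-0.5,1,1,1,1,1,1,1],"delta_pos":[[0.3,0.1,-2.5],[0,0,-2.5],[0,0,-2.5],[0,0,-2.5],[0,0,-2.0],[0,0,-1.7],[0,0,-1.0],[0,0,0],[0,0,0],[0,0,0],[0,0,0],[0,0,0],[0,0,0],[0,0,0],[0,0,0]],"delta_rot":[[0,0,0.03],[0,0,0],[0,0,0],[0,0,0],[0,0,0],[0,0,0],[0,0,0],[0,0,0],[0,0,0],[0,0,0],[0,0,0],[0,0,0],[0,0,0],[0,0,0],[0,0,0]]}'
```

```text
clock: 15.17
eef_pos: [0.5252, -0.3742, 0.011]
tool_rot: [-0.024, 0.706, 0.024, 0.707]
ft_force: [0.4, 0.6, 3.3]
width: 0.0458
```

```bash
python3 -m pendant '{"gripper":[1,1,1,1,1,1,1,1,1,1,1,1,1,1,1,1,1],"delta_pos":[[0,0,1.5],[0,0,3],[0,0,3],[0,0,3],[-0.4,1.5,0],[-0.4,3.5,0],[-0.4,3.7,0],[-0.4,3.7,0],[-0.4,3.7,0],[-0.4,3.7,0],[-0.4,3.7,0],[-0.4,3.7,0],[-0.4,3.7,0],[-0.4,3.5,0],[0,2.5,0],[0,1.5,0],[0,0,0]],"delta_rot":[[0,0,0],[0,0,0],[0,0,0],[0,0,0],[0,0,-0.01],[0,0,-0.01],[0,0,-0.01],[0,0,-0.01],[0,0,-0.01],[0,0,-0.01],[0,0,-0.01],[0,0,-0.01],[0,0,0],[0,0,0],[0,0,0],[0,0,0],[0,0,0]]}'
python3 -m pendant '{"gripper":[1,1,1,1,1,1,1,1,1],"delta_pos":[[0,0,-1],[0,0,-2.5],[0,0,-2.5],[0,0,-1.5],[0,0,-1],[0,0,-0.8],[0,0,-0.5],[0,0,-0.3],[0,0,0]],"delta_rot":[[0,0,0],[0,0,0],[0,0,0],[0,0,0],[0,0,0],[0,0,0],[0,0,0],[0,0,0],[0,0,0]]}'
```

```text
clock: 16.58
eef_pos: [0.4848, 0.0133, 0.1164]
tool_rot: [0.003, 0.707, -0.002, 0.707]
ft_force: [0.2, 0.2, -1.2]
width: 0.0455
clock: 17.33
eef_pos: [0.4849, 0.0095, 0.0145]
tool_rot: [0.004, 0.707, -0.004, 0.707]
ft_force: [0.1, -0.3, -0.1]
width: 0.0459
```

Spot on; now lower the last 3 mm, release, rise.

```bash
python3 -m pendant '{"gripper":[1,1,1,-0.5,-0.5,-0.5,-0.5,-0.5,-0.5,-0.5,-0.5,-0.5,-0.5],"delta_pos":[[0,0,-0.3],[0,0,0],[0,0,0],[0,0,0],[0,0,0],[0,0,0],[0,0,1.5],[0,0,3],[0,0,3.5],[0,0,3.5],[0,0,3],[0,0,0],[0,0,0]],"delta_rot":[[0,0,0],[0,0,0],[0,0,0],[0,0,0],[0,0,0],[0,0,0],[0,0,0],[0,0,0],[0,0,0],[0,0,0],[0,0,0],[0,0,0],[0,0,0]]}'
python3 -c "
from h import *
shot('w7')"
```

```text
clock: 18.42
eef_pos: [0.486, 0.01, 0.1583]
tool_rot: [0.005, 0.706, -0.004, 0.708]
ft_force: [-1.0, 0.4, -1.0]
width: 0.0648
pos [486.   10.  158.3] yaw -0.012 w 64.8 t 18.4167
```

View pics/w7.png

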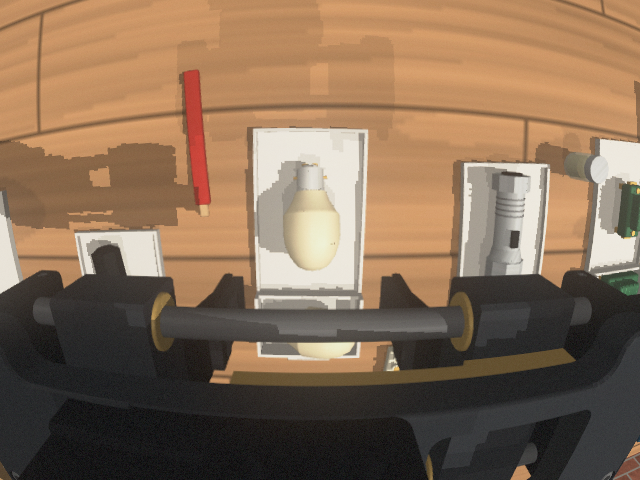

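```bash
python3 - <<'E'
from h import *
s=load('w7')
for l,u,v,z in[('globe end',313,270,.032),('cap',310,163,.014),('t1',254,128,.008),('t2',368,129,.008)]: print(l,(cast('wrist',u,v,z,s)[:2]*1000).round(1))
E
python3 -m pendant '{"gripper":[-0.15,-0.15,-0.15,-0.15,-0.15,-0.15,-0.15,-0.15,-0.15],"delta_pos":[[0.7,-1.5,0],[0.9,-3,0],[0.9,-3,0],[0.9,-3,0],[0.9,-3,0],[0.9,-3,0],[0.5,-2,0],[0.2,-0.8,0],[0,0,0]],"delta_rot":[[0,0,0.02],[0,0,0.02],[0,0,0.02],[0,0,0.02],[0,0,0.02],[0,0,0.02],[0,0,0.0],[0,0,0],[0,0,0]]}'
python3 -c "
from h import *
shot('w8')"
```

```text
globe end [518.6  12. ]
cap [432.4  10.6]
t1 [402.1 -35.8]
t2 [404.   59.2]
clock: 19.22
eef_pos: [0.5428, -0.1853, 0.155]
tool_rot: [-0.037, 0.707, 0.037, 0.705]
ft_force: [-0.5, -0.1, -0.2]
width: 0.0501
pos [ 542.8 -185.3  155. ] yaw 0.105 w 50.1 t 19.2167
```

View pics/w8.png

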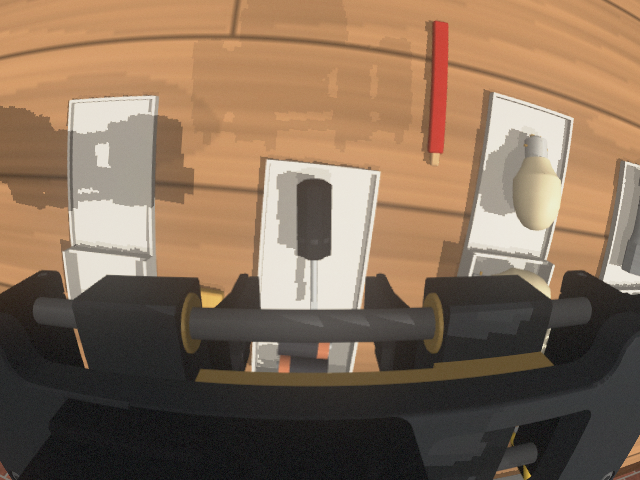

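Run:
```python
from h import *
s=load('w8')
for l,u,v,z in[('rear',315,180,.022),('front',314.5,260,.026),('L',297.5,215,.017),('R',331.5,215,.017),('t1',265,158,.008),('t2',380,172,.008)]: print(l,(cast('wrist',u,v,z,s)[:2]*1000).round(1))
```

```text
rear [ 501.2 -186. ]
front [ 566.3 -179.4]
L [ 532.  -197.1]
R [ 529.  -169.3]
t1 [ 488.3 -229. ]
t2 [ 489.6 -132.2]
```

```bash
python3 -m pendant '{"gripper":[-0.15,-0.15,-0.15,-0.15,-0.15,-0.15,-0.15,-0.15,-0.15,1,1,1,1,1,1],"delta_pos":[[-0.4,0.3,-2.5],[0,0,-2.5],[0,0,-2.5],[0,0,-2.5],[0,0,-2.0],[0,0,-1.6],[0,0,-1.0],[0,0,-0.4],[0,0,0],[0,0,0],[0,0,0],[0,0,0],[0,0,0],[0,0,0],[0,0,0]],"delta_rot":[[0,0,0],[0,0,0],[0,0,0],[0,0,0],[0,0,0],[0,0,0],[0,0,0],[0,0,0],[0,0,0],[0,0,0],[0,0,0],[0,0,0],[0,0,0],[0,0,0],[0,0,0]]}'
```

```text
clock: 20.52
eef_pos: [0.5403, -0.1804, 0.0072]
tool_rot: [-0.038, 0.706, 0.038, 0.706]
ft_force: [-1.0, -0.7, 5.8]
width: 0.0276
```

```bash
python3 -m pendant '{"gripper":[1,1,1,1,1,1,1,1,1,1,1,1,1],"delta_pos":[[0,0,1.5],[0,0,3],[0,0,3],[0,0,2],[-0.6,-1.5,0],[-0.7,-3,0],[-0.7,-3.5,0],[-0.7,-3.5,0],[-0.7,-3.5,0],[-0.7,-3,0],[-0.5,-1.8,0],[0,0,0],[0,0,0]],"delta_rot":[[0,0,0],[0,0,0],[0,0,0],[0,0,0],[0,0,-0.02],[0,0,-0.02],[0,0,-0.02],[0,0,-0.02],[0,0,0],[0,0,0],[0,0,0],[0,0,0],[0,0,0]]}'
python3 -c "
from h import *
shot('w9')"
```

```text
clock: 21.6
eef_pos: [0.4921, -0.3797, 0.1007]
tool_rot: [-0.009, 0.708, 0.009, 0.707]
ft_force: [-0.6, 1.1, -1.2]
width: 0.0277
pos [ 492.1 -379.7  100.7] yaw 0.025 w 27.7 t 21.6
```

View pics/w9.png

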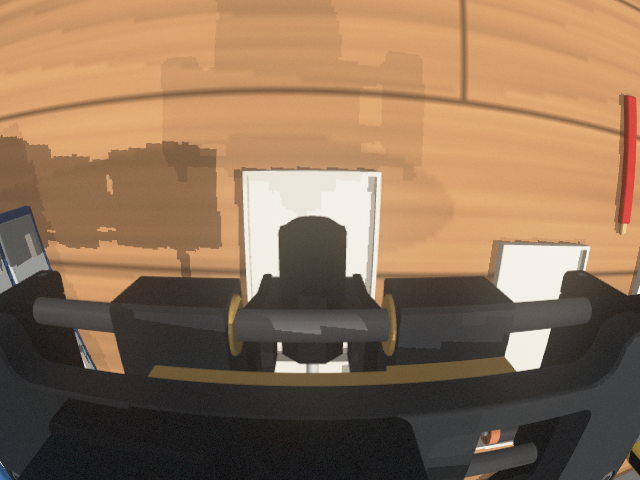

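Held level and centred over the spare bay. Setting it down.

```bash
python3 -m pendant '{"gripper":[1,1,1,1,1,1,1,1,1,1,-0.15,-0.15,-0.15,-0.15,-0.15,-0.15,-0.15,-0.15,-0.15,-0.15],"delta_pos":[[0,0,-1],[0,0,-2.5],[0,0,-2.5],[0,0,-1],[0,0,-1],[0,0,-0.7],[0,0,-0.4],[0,0,-0.2],[0,0,0],[0,0,0],[0,0,0],[0,0,0],[0,0,0],[0,0,1.5],[0,0,3],[0,0,3.5],[0,0,3.5],[0,0,3.5],[0,0,0],[0,0,0]],"delta_rot":[[0,0,0],[0,0,0],[0,0,0],[0,0,0],[0,0,0],[0,0,0],[0,0,0],[0,0,0],[0,0,0],[0,0,0],[0,0,0],[0,0,0],[0,0,0],[0,0,0],[0,0,0],[0,0,0],[0,0,0],[0,0,0],[0,0,0],[0,0,0]]}'
python3 -c "
from h import *
shot('w10')"
```

```text
clock: 23.32
eef_pos: [0.4949, -0.3792, 0.1611]
tool_rot: [-0.011, 0.705, 0.009, 0.709]
ft_force: [0.4, -0.3, -0.7]
width: 0.0499
pos [ 494.9 -379.2  161.1] yaw 0.028 w 49.9 t 23.3167
```

View pics/w10.png

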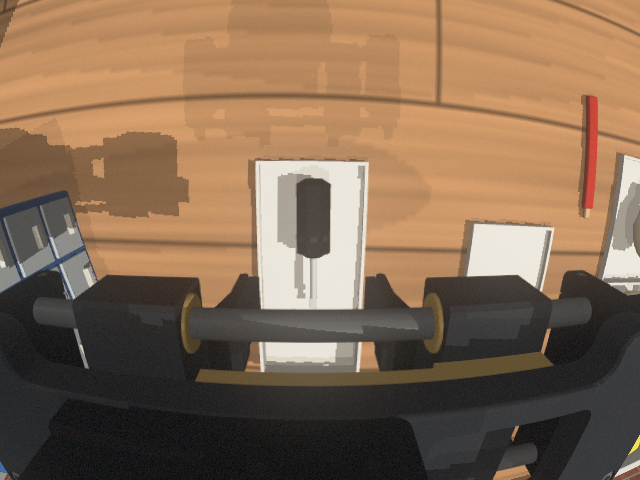

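```bash
python3 -m pendant '{"gripper":[-0.15,-0.15,-0.15,-0.15,-0.15,-0.15,-0.15,-0.15,-0.15,-0.15,-0.15,-0.15,-0.15,-0.15,-0.15,-0.15,-0.15,-0.15],"delta_pos":[[0,1.5,0],[0,3,0],[0,4,0],[0,4,0],[0,4,0],[0,4,0],[0,4,0],[0,4,0],[0,4,0],[0,4,0],[0,4,0],[0,4,0],[0,4,0],[0,4,0],[0,3,0],[0,1.5,0],[0,0,0],[0,0,0]],"delta_rot":[[0,0,0],[0,0,0],[0,0,0],[0,0,0],[0,0,0],[0,0,0],[0,0,0],[0,0,0],[0,0,0],[0,0,0],[0,0,0],[0,0,0],[0,0,0],[0,0,0],[0,0,0],[0,0,0],[0,0,0],[0,0,0]]}'
python3 -c "
from h import *
shot('w11')"
```

```text
clock: 24.87
eef_pos: [0.4931, 0.1914, 0.1573]
tool_rot: [-0.011, 0.708, 0.01, 0.706]
ft_force: [0.2, -1.1, -0.2]
width: 0.0501
pos [493.1 191.4 157.3] yaw 0.029 w 50.1 t 24.8667
```

View pics/w11.png

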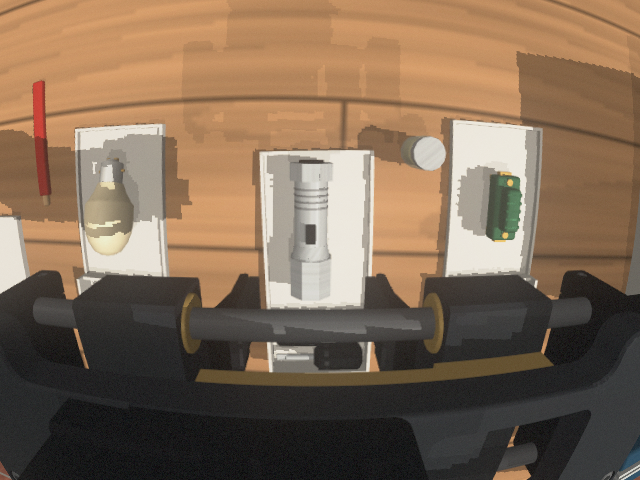

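Run:
```python
from h import *
s=load('w11')
for l,u,v,z in[('tail',311,161,.02),('lens',311,300,.032),('L',294,220,.02),('R',327.5,220,.02),('t1',260,151,.008),('t2',374,151,.008)]: print(l,(cast('wrist',u,v,z,s)[:2]*1000).round(1))
```

```text
tail [436.8 190.1]
lens [551.6 193.5]
L [485.6 177.5]
R [484.8 205.1]
t1 [429.8 147.2]
t2 [426.7 242.6]
```

```bash
python3 -m pendant '{"gripper":[-0.15,-0.15,-0.15,-0.15,-0.15,-0.15,-0.15,-0.15,-0.15,1,1,1,1,1,1],"delta_pos":[[-0.3,0,-2.5],[0,0,-2.5],[0,0,-2.5],[0,0,-2.5],[0,0,-2.0],[0,0,-1.7],[0,0,-1.0],[0,0,-0.5],[0,0,0],[0,0,0],[0,0,0],[0,0,0],[0,0,0],[0,0,0],[0,0,0]],"delta_rot":[[0,0,0],[0,0,0],[0,0,0],[0,0,0],[0,0,0],[0,0,0],[0,0,0],[0,0,0],[0,0,0],[0,0,0],[0,0,0],[0,0,0],[0,0,0],[0,0,0],[0,0,0]]}'
```

```text
clock: 26.17
eef_pos: [0.4912, 0.1919, 0.0071]
tool_rot: [-0.01, 0.707, 0.01, 0.707]
ft_force: [-1.0, -1.3, 5.3]
width: 0.0262
```

```bash
python3 -m pendant '{"gripper":[1,1,1,1,1,1,1,1,1,1,1,1,1,1,1,1,1,1],"delta_pos":[[0,0,1.5],[0,0,3],[0,0,3],[0,0,2.5],[0.5,-1.5,0],[0.6,-3,0],[0.6,-3.5,0],[0.6,-3.5,0],[0.6,-3.5,0],[0.6,-3.5,0],[0.6,-3.5,0],[0.6,-3.5,0],[0.6,-3.5,0],[0.6,-3.5,0],[0.6,-3,0],[0.3,-1.7,0],[0,0,0],[0,0,0]],"delta_rot":[[0,0,0],[0,0,0],[0,0,0],[0,0,0],[0,0,0],[0,0,-0.01],[0,0,-0.01],[0,0,-0.01],[0,0,0],[0,0,0],[0,0,0],[0,0,0],[0,0,0],[0,0,0],[0,0,0],[0,0,0],[0,0,0],[0,0,0]]}'
python3 -c "
from h import *
shot('w12')"
```

```text
clock: 27.67
eef_pos: [0.5583, -0.1812, 0.1061]
tool_rot: [0.001, 0.707, -0.001, 0.707]
ft_force: [-0.1, -0.5, -1.9]
width: 0.0262
pos [ 558.3 -181.2  106.1] yaw -0.004 w 26.2 t 27.6667
```

View pics/w12.png

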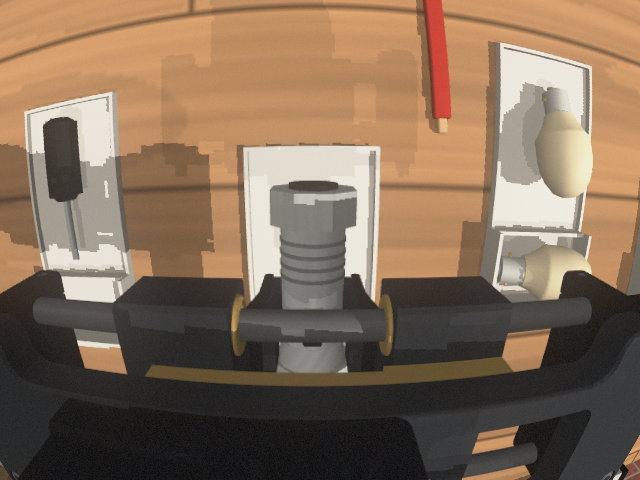

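```bash
python3 -m pendant '{"gripper":[1,1,1,1,1,1,1,1,1,1,-0.15,-0.15,-0.15,-0.15,-0.15,-0.15,-0.15,-0.15,-0.15,-0.15],"delta_pos":[[0,0,-1],[0,0,-2.5],[0,0,-2.5],[0,0,-1.2],[0,0,-1],[0,0,-0.9],[0,0,-0.6],[0,0,-0.3],[0,0,0],[0,0,0],[0,0,0],[0,0,0],[0,0,0],[0,0,1.5],[0,0,3],[0,0,3.5],[0,0,3.5],[0,0,3.5],[0,0,0],[0,0,0]],"delta_rot":[[0,0,0],[0,0,0],[0,0,0],[0,0,0],[0,0,0],[0,0,0],[0,0,0],[0,0,0],[0,0,0],[0,0,0],[0,0,0],[0,0,0],[0,0,0],[0,0,0],[0,0,0],[0,0,0],[0,0,0],[0,0,0],[0,0,0],[0,0,0]]}'
python3 -c "
from h import *
shot('w13')"
```

```text
clock: 29.38
eef_pos: [0.5603, -0.1806, 0.159]
tool_rot: [0.001, 0.705, -0.001, 0.709]
ft_force: [0.9, 0.5, -0.2]
width: 0.0499
pos [ 560.3 -180.6  159. ] yaw -0.002 w 49.9 t 29.3833
```

View pics/w13.png

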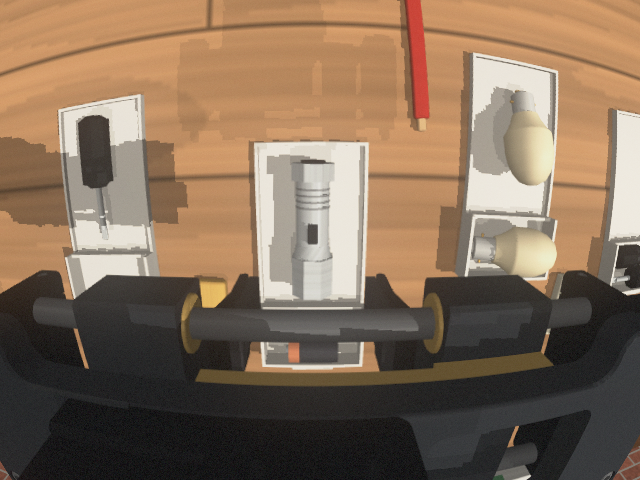

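```bash
python3 - <<'E'
from h import *
s=load('w13')
for l,u,v,z in[('tail',313,160,.02),('lens',312.5,300,.032),('t1',254,142,.008),('t2',369,142,.008)]: print(l,(cast('wrist',u,v,z,s)[:2]*1000).round(1))
E
python3 -m pendant '{"gripper":[-0.15,-0.15,-0.15,-0.15,-0.15,-0.15,-0.15,-0.15,-0.15],"delta_pos":[[-0.8,-1.7,0],[-1,-3,0],[-1,-3,0],[-1,-3,0],[-1,-3,0],[-1,-3,0],[-0.5,-2,0],[-0.2,-1,0],[0,0,0]],"delta_rot":[[0,0,0.01],[0,0,0.02],[0,0,0],[0,0,0],[0,0,0],[0,0,0],[0,0,0],[0,0,0],[0,0,0]]}'
python3 -c "
from h import *
shot('w14')"
```

```text
tail [ 504.  -178.4]
lens [ 620.5 -178.9]
t1 [ 488.8 -227.8]
t2 [ 489.  -131.4]
clock: 30.18
eef_pos: [0.492, -0.3793, 0.1552]
tool_rot: [-0.009, 0.708, 0.009, 0.706]
ft_force: [0.3, 0.1, 0.1]
width: 0.0503
pos [ 492.  -379.3  155.2] yaw 0.024 w 50.3 t 30.1833
```

View pics/w14.png

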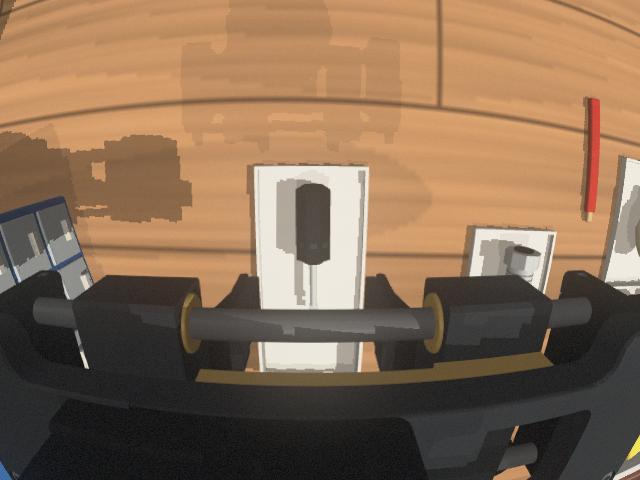

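Torch centre ≈ (562, −179), on the bay centre. The jaws straddle the screwdriver's grip (columns 296–330), so I descend and grip.

```bash
python3 - <<'E'
from h import *
s=load('w14')
for l,u,v,z in[('rear',313,183,.022),('front',312.5,264,.026)]: print(l,(cast('wrist',u,v,z,s)[:2]*1000).round(1))
E
python3 -m pendant '{"gripper":[-0.15,-0.15,-0.15,-0.15,-0.15,-0.15,-0.15,-0.15,-0.15,1,1,1,1,1,1],"delta_pos":[[0,0,-2.5],[0,0,-2.5],[0,0,-2.5],[0,0,-2.5],[0,0,-2.0],[0,0,-1.6],[0,0,-1.0],[0,0,-0.4],[0,0,0],[0,0,0],[0,0,0],[0,0,0],[0,0,0],[0,0,0],[0,0,0]],"delta_rot":[[0,0,0],[0,0,0],[0,0,0],[0,0,0],[0,0,0],[0,0,0],[0,0,0],[0,0,0],[0,0,0],[0,0,0],[0,0,0],[0,0,0],[0,0,0],[0,0,0],[0,0,0]]}'
```

```text
rear [ 452.9 -378.1]
front [ 519.4 -376.8]
clock: 31.48
eef_pos: [0.4941, -0.3775, 0.0072]
tool_rot: [-0.01, 0.707, 0.01, 0.707]
ft_force: [-0.4, 0.5, 5.3]
width: 0.0277
```

```bash
python3 -m pendant '{"gripper":[1,1,1,1,1,1,1,1,1,1,1,1,1,1,1,1,1,1,1,1],"delta_pos":[[0,0,1.5],[0,0,3],[0,0,3],[0,0,2.5],[-0.1,1.5,0],[-0.1,3,0],[-0.1,3.8,0],[-0.1,3.8,0],[-0.1,3.8,0],[-0.1,3.8,0],[-0.1,3.8,0],[-0.1,3.8,0],[-0.1,3.8,0],[-0.1,3.8,0],[-0.1,3.8,0],[0,3.8,0],[0,3.8,0],[0,3.8,0],[0,3.8,0],[0,3.5,0]],"delta_rot":[[0,0,0],[0,0,0],[0,0,0],[0,0,0],[0,0,0],[0,0,0],[0,0,0],[0,0,0],[0,0,0],[0,0,0],[0,0,0],[0,0,0],[0,0,0],[0,0,0],[0,0,0],[0,0,0],[0,0,0],[0,0,0],[0,0,0],[0,0,0.01]]}'
python3 -m pendant '{"gripper":[1,1,1],"delta_pos":[[0,0,0],[0,0,0],[0,0,0]],"delta_rot":[[0,0,0],[0,0,0],[0,0,0]]}'
python3 -c "
from h import *
shot('w15')"
```

```text
clock: 33.15
eef_pos: [0.4822, 0.199, 0.1066]
tool_rot: [-0.013, 0.707, 0.014, 0.707]
ft_force: [0.1, 0.6, -0.7]
width: 0.0276
clock: 33.4
eef_pos: [0.4827, 0.196, 0.1063]
tool_rot: [-0.014, 0.707, 0.013, 0.707]
ft_force: [0.0, -0.7, -0.8]
width: 0.0277
pos [482.7 196.  106.3] yaw 0.038 w 27.7 t 33.4
```

View pics/w15.png

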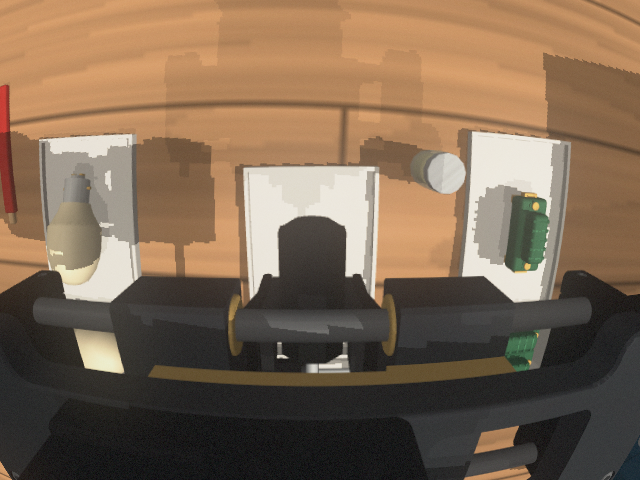

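```bash
python3 -m pendant '{"gripper":[1,1,1,1,1,1,1,1,1,1,-0.15,-0.15,-0.15,-0.15,-0.15,-0.15,-0.15,-0.15,-0.15,-0.15],"delta_pos":[[0,0,-1],[0,0,-2.5],[0,0,-2.5],[0,0,-1.2],[0,0,-1],[0,0,-0.9],[0,0,-0.5],[0,0,-0.3],[0,0,0],[0,0,0],[0,0,0],[0,0,0],[0,0,0],[0,0,1.5],[0,0,3],[0,0,3.5],[0,0,3.5],[0,0,3.5],[0,0,0],[0,0,0]],"delta_rot":[[0,0,0],[0,0,0],[0,0,0],[0,0,0],[0,0,0],[0,0,0],[0,0,0],[0,0,0],[0,0,0],[0,0,0],[0,0,0],[0,0,0],[0,0,0],[0,0,0],[0,0,0],[0,0,0],[0,0,0],[0,0,0],[0,0,0],[0,0,0]]}'
python3 -c "
from h import *
shot('w16');shot('s16','scene')"
```

```text
clock: 35.12
eef_pos: [0.4841, 0.1975, 0.1599]
tool_rot: [-0.013, 0.706, 0.014, 0.708]
ft_force: [0.0, 0.0, -0.0]
width: 0.05
pos [484.1 197.5 159.9] yaw 0.038 w 50.0 t 35.1167
pos [483.1 197.  158.2] yaw 0.038 w 50.1 t 35.1667
```

View pics/w16.png

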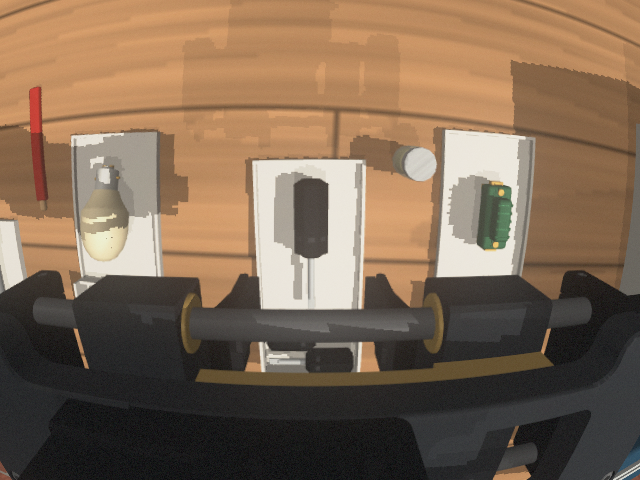

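View pics/s16.png

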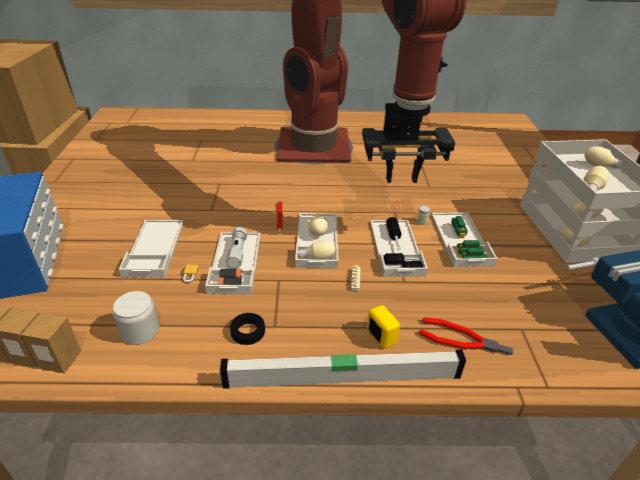

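Run:
```python
from h import *
s=load('w16')
for l,u,v,z in[('rear',311.5,178,.022),('front',311.5,258,.026),('t1',252,160,.008),('t2',366,159,.008),('jar',420,163,.043)]: print(l,(cast('wrist',u,v,z,s)[:2]*1000).round(1))
a=cv2.imread('pics/scene0.png')[204:226,415:432].astype(int);b=cv2.imread('pics/s16.png')[204:226,415:432].astype(int)
print(abs(a-b).mean())
st=bot.state();print(st['qvel'],st['ft_force'])
```

```text
rear [442.4 197.3]
front [508.8 199.8]
t1 [429.9 146.4]
t2 [425.5 242.7]
jar [424.  279.9]
5.893048128342246
[ 1.04153297e-04  1.80018958e-02 -5.14916157e-04  1.47751710e-02
  6.43443309e-04  4.97308967e-05 -4.43853028e-04] [ 0.66486377 -0.21628207 -0.63061947]
```

```bash
python3 -c "
from rig import bot
print(bot.sign_off())"
```

```text
the job is handed in; nothing more can be done
None
```

I moved all four things to their own trays and handed the job in at about 35 s of the 128 s allowed. The bulb was parked in the spare tray while the fuse carrier went home. The screwdriver was parked there while the torch went home. Each thing was lowered to the bay floor before I let go.

These are the offsets from each bay centre along and across the tray, measured in wrist-camera pictures after release. The limit is 15 mm.

| Thing | Offset from bay centre | Lengthways angle to the tray |
|---|---|---|
| Bulb | about 2 mm | under 0.1 rad |
| Torch | about 2 mm | under 0.1 rad |
| Screwdriver | about 2 mm | under 0.1 rad |
| Fuse carrier | about 1 mm | under 0.1 rad |

- **Jar:** it is upright and at the same pixels in the scene view. Wrist-camera readings of its position stayed within about 4 mm of each other, which is about the measuring error.
- **Gripper:** it was open and clear of everything at hand-in.
- **Disagreements:** none of the checks failed. The scene and side cameras differed by 3–5 mm on the tray positions at the start. For the last placings I went by the wrist camera, and for the bulb and fuse trays I used both.
- **Result:** `sign_off` reports no verdict, so I have no confirmation of the judged result.

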